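Dock a tube bar against its rail

TASK

Push the long tube bar back, without lifting it, under the two red sprung tips until it lies parallel and flush against both blue pads of the docking rail. Work at two points: finish by pressing the left end home against its pad and then, as a separate press, the right end, each with about 12 N held for a good second, and never load the rail with more than 20 N. Leave the bar held there, and do not disturb the jar, the dropper bottle and the tape roll.

Things in the scene. Friction and masses are not known exactly. Their poses are not given: they have to be found in the camera images.
- rail: Fixed docking rail, 230 mm long (its y): dark steel base that carries an aluminium fence, 36 mm high, with two blue pads towards the robot, 78 mm either side of the middle, each 40 mm wide. Origin: on the bench, mid-length, in the plane of the pad faces when the fence is fully back. x points away from the robot, square to the pads, y left along the rail. The base reaches to x = +32 mm.
- fence_base (a point): Fixed point on the rail base's guide block, 13 mm above the bench, 19 mm behind the rail's origin. The fence ahead of it is clamped 0 to 28 mm nearer the robot than fully back: this setting differs each time and is not measured. The fence stays parallel to the base and yields to no push under 25 N; it is hard, so meet it slower than about 20 mm/s.
- tip_base (a point): Fixed point under the rail base, on the bench 19 mm behind the rail's origin. Over each blue pad a red sprung tip (10 mm ball on the fence, 2 mm ahead of the pad face) stands 32 mm above the bench: the bar's rear edge rides under it with 2 to 4 N of push, and it then bears down on the bar with about 1 N and holds it.
- bar_mid (a point): Loose tube bar: white slick plastic block 30 mm deep (x), 200 mm long (y), 34 mm high, flat vertical faces, about 0.5 kg (varies), with eight coloured tube caps on top (4 mm ahead of its middle line) to 50 mm above the bench. This point: centre of the block, 17 mm above the bench. x points to the block's rear face (towards the rail), y left along the block, z up.
- bar_left (a point): Point on the rear face of the bar (the face towards the rail), 78 mm left of its middle, 17 mm above the bench; axes as the bar's.
- bar_right (a point): The same point 78 mm right of the bar's middle.
- bar: The tube bar itself. Origin: centre of its underside; axes as point bar_mid. It starts 23 to 63 mm short of the pads (at its middle), turned up to 0.17 rad to either side; its front face (x = -15 mm) is free to be pushed over its whole length. Sliding friction takes about 1 to 4 N off a push before it reaches a pad.
- jar: Bystander: small glass jar with a red cap, 44 mm across, 94 mm high, to the right of the rail. Origin: centre of its underside.
- dropper: Bystander: dropper bottle with a black bulb, 27 mm across, 78 mm high, to the left of the rail. Origin: centre of its underside.
- tape: Bystander: green tape roll lying flat, 65 mm across, 14 mm high, right of the bar and nearer the robot. Origin: centre of its underside.

How it is judged:
By the outcome, as a careful person would: the job done as asked, in the order asked, and still so for the second after the job is handed in, with the robot touching nothing.
It also fails if it takes over 72 s, if anything falls off the work surface, if the arm or the gripper's body presses on something with over 40 N, if the wrist force passes 120 N, or if a joint passes its speed limit or range.

ROBOT

A 7-joint arm with a two-finger parallel gripper is mounted at the origin on a cart in front of the work surface, level with it; the furniture and walls round the work are solid. World frame = base frame: x ahead of the robot, y to its left, z up, the work surface at z = 0. Lengths are in m, angles in degrees, forces in N, time in s.
With the tool pointing down it reaches from about 0.4 to 0.925 m from the base axis. Payload 4.1 kg.
Tool frame: the origin (TCP) lies on the centre line of the jaws, within the pads' length; the fingertips stand 14 mm ahead of it and the grasp point (between the pads) lies 5 mm behind it (manip.tcp_to_tips is the distance from the TCP to the fingertips, in m); z points along the fingers, y is the line along which they close (so a half turn about z gives the same grasp; the last joint's range is limited). The gripper opens to 85 mm and grips with 20 to 120 N. Pads are 22 mm wide; open, the fingers measure 114 mm over their backs; the gripper's body (76 mm by 85 mm) begins 54 mm behind the grasp point. The pads swing forward as they close: fully open they stand 13 mm farther back than shut.
Start: joints at [61.708, 22.827, 2.584, 88.041, -1.071, 69.15, -2.905], TCP at [0.25, -0.6, 0.245] pointing down, gripper open.
Joint ranges: [-161.44, 161.44], [-28.35, 127.94], [-78.24, 83.42], [0, 140.83], [-78.03, 258.03], [13.02, 114.36], [-168.23, 168.23]. Speed limits (degrees/s): [147.25, 147.25, 180, 180, 180, 180, 180].

INTERFACE

Orientations are given as a 3x3 rotation matrix whose columns are the frame's x, y, z axes.
In Python, from workcell import manip gives the robot as it stands. The module is installed in compiled form; this text tells all that it offers.
- The arm moves only by the tool send_rows, never from a script. Its arguments are lists of equal length, an entry for each row: "slide": the shift along the tool's x, y, z in m, a list of three; "angular": the turn, a rotation vector about the tool's x, y, z in rad, a list of three; "gripper": the finger opening in m, from 0 to 0.0854. In form: {"slide": [[x, y, z], ...], "angular": [[wx, wy, wz], ...], "gripper": [gripper, ...]}. A call has exactly 10 rows; each row is the pose to reach, as a shift and turn from the pose commanded when the call began, along the tool's axes at that moment; what a row does not reach only later rows make up. A row lasts 1/8 s, in which the tool goes at most 62.5 mm and 10.7 degrees, less where a joint would pass 70% of its speed; a pose out of reach is approached as far as the arm can. A call with a gripper value outside its range is refused whole. The fingers move at their own pace and stop on an object; "squeeze" is the grip in N (left out, the last holds). Time passes only in rows, so rows that repeat a pose let the fingers close, or fill a call up. It gives the time, the measured TCP pose, the force, the opening and the grip force at its end, in the units of the state.
- manip.sense(): the state, without advancing time (a new reading comes with each control period).
- manip.snapshot(name): name is "scene" or "top" or "wrist"; returns a dict with "img" (400x640x3 uint8, red, green, blue), "intrinsics" (3x3 intrinsics, pixels), "k1" (the pictures are not rectified: a ray, as slopes to the right and down, at radius r is drawn at 1 + k1 r^2 times it, then the intrinsics apply), "xyz" and "attitude" of the camera in the world; the wrist camera has in their place "hand_eye" (4x4, takes a point from camera to tool coordinates, whose origin is the TCP and whose axes are the flange's). Camera axes: x right, y up, looking along -z (the intrinsics and any distortion apply to the point x, -y, -z); pixel columns grow to the right and rows downward; lengths in m; the calibration is good to about 2 mm. A picture is of the moment at which its call begins: read the wrist's pose just before it. There is no depth.
- manip.close_job(): hands the job in; it is judged then, once.
The state is a dict: "t": time; "q": joint angles; "qvel": joint speeds; "effort": joint torques, N m; "tcp_pos": TCP position; "orientation": TCP orientation; "contact_force": force on the tool from outside, world axes, zero at the start; "moment": the same for the moment, N m; "opening": opening from 0.0 (shut) to 1.0 (fully open); "gripper_force": force on a finger pad.
Only numpy, scipy, OpenCV 4.12 (cv2) and the standard library are available. Lean on these libraries where they do the work, as an engineer would, in place of code of your own. Each camera call takes 0.05 s, during which the arm holds its last target. There are 200 camera calls.

## Working session

There is one attempt and no reset: what is moved stays moved. The work goes in short steps, Python scripts to look and compute and a tool call to move; the robot and the scene stay as the last step left them, time stands still between calls to the robot, and variables do not carry over. Pictures are saved under pics/ and viewed, at most 10 in all, crops included, and the job is handed in when it is done.

Besides the shell and the picture viewer there is one more tool, called after "Emit:" in YAML: its name, and indented under it one key for each argument. send_rows: Moves the arm, as the interface text tells. Its arguments: {"type":"object","properties":{"slide":{"type":"array","items":{"type":"array","items":{"type":"number"}}},"angular":{"type":"array","items":{"type":"array","items":{"type":"number"}}},"gripper":{"type":"array","items":{"type":"number"}},"squeeze":{"type":"number"}},"required":["slide","angular","gripper"]}

```bash
mkdir -p pics; cat > h.py <<'E'
import numpy as np, cv2
from workcell import manip
def snap(n):
    s=manip.sense(); d=manip.snapshot(n)
    if n=="wrist":
        T=np.eye(4);T[:3,:3]=s["orientation"];T[:3,3]=s["tcp_pos"];T=T@np.array(d["hand_eye"])
        d["R"],d["p"]=T[:3,:3],T[:3,3]
    else: d["R"],d["p"]=np.array(d["attitude"]),np.array(d["xyz"])
    return d
def save(d,f): cv2.imwrite(f,cv2.cvtColor(d["img"],cv2.COLOR_RGB2BGR))
def plane(d,uv,z):
    uv=np.atleast_2d(np.float64(uv)).reshape(-1,1,2)
    s=cv2.undistortPoints(uv,np.array(d["intrinsics"],float),np.array([d["k1"],0,0,0.])).reshape(-1,2)
    r=np.c_[s[:,0],-s[:,1],-np.ones(len(s))]@d["R"].T
    return d["p"]+r*((z-d["p"][2])/r[:,2:3])
E
python3 - <<'E'
from h import *
s=manip.sense(); print(s["tcp_pos"],s["orientation"],s["contact_force"],s["opening"],manip.tcp_to_tips)
for n in("top","scene"):
    d=snap(n); save(d,f"pics/{n}0.png"); print(n,d["p"],d["R"],d["k1"],d["intrinsics"])
E
```

```text
[ 0.24978657 -0.59943571  0.24425494] [[ 9.23056821e-01  3.84662661e-01 -8.61893815e-04]
 [ 3.84663608e-01 -9.23055158e-01  1.75630679e-03]
 [-1.19989888e-04 -1.95271014e-03 -9.99998086e-01]] [-0.94474987  0.76873995  0.46828711] 0.9997155482723048 0.014
top [ 0.2476992  -0.20289633  1.14427292] [[-0.02300744  0.97369928 -0.22667237]
 [-0.99972072 -0.02118379  0.01047489]
 [ 0.00539761  0.22685006  0.97391474]] -0.00022482508340853884 [[487.69612499   0.         323.58954103]
 [  0.         487.69612499 196.68305558]
 [  0.           0.           1.        ]]
scene [-0.06659375  0.39160671  0.80598963] [[-0.71878122  0.47625451 -0.50649303]
 [-0.69523518 -0.4937101   0.52239677]
 [-0.00126691  0.72762076  0.68597844]] 0.004067600061861328 [[471.50989086   0.         317.36142902]
 [  0.         471.50989086 205.04577285]
 [  0.           0.           1.        ]]
```

View pics/top0.png

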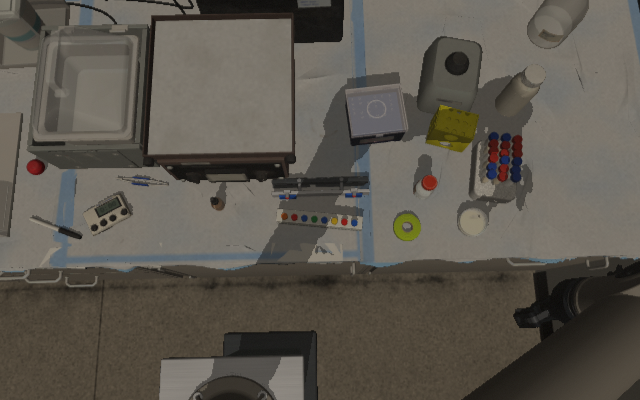

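View pics/scene0.png

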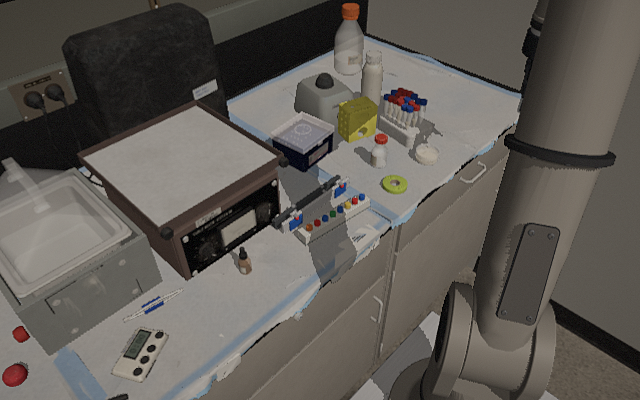

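Top view: the bar spans about (278,216)–(363,224) px and the rail sits behind it at (272–368, 178–200). The jar is at (427,187), the tape at (406,227) and the dropper at (216,202).

```bash
python3 - <<'E'
from h import *
d=snap("top")
P=lambda uv,z:print(uv,z,plane(d,uv,z)[0].round(4))
for uv in [(284,215),(355,222)]:P(uv,.05)
for uv in [(290,194),(349,195)]:P(uv,.032)
for uv in [(272,190),(368,190)]:P(uv,.036)
P((406,227),.014);P((429,183),.094);P((217,203),.04);P((318,219),.05)
c=d["img"][165:245,260:380]
cv2.imwrite("pics/c.png",cv2.cvtColor(cv2.resize(c,None,fx=6,fy=6,interpolation=cv2.INTER_CUBIC),cv2.COLOR_RGB2BGR))
E
```

```text
(284, 215) 0.05 [ 0.4614 -0.1233  0.05  ]
(355, 222) 0.05 [ 0.4417 -0.2848  0.05  ]
(290, 194) 0.032 [ 0.5147 -0.1363  0.032 ]
(349, 195) 0.032 [ 0.5093 -0.2745  0.032 ]
(272, 190) 0.036 [ 0.5243 -0.0945  0.036 ]
(368, 190) 0.036 [ 0.5194 -0.3192  0.036 ]
(406, 227) 0.014 [ 0.4335 -0.4068  0.014 ]
(429, 183) 0.094 [ 0.5183 -0.4498  0.094 ]
(217, 203) 0.04 [0.4951 0.0323 0.04  ]
(318, 219) 0.05 [ 0.4504 -0.2007  0.05  ]
```

View pics/c.png

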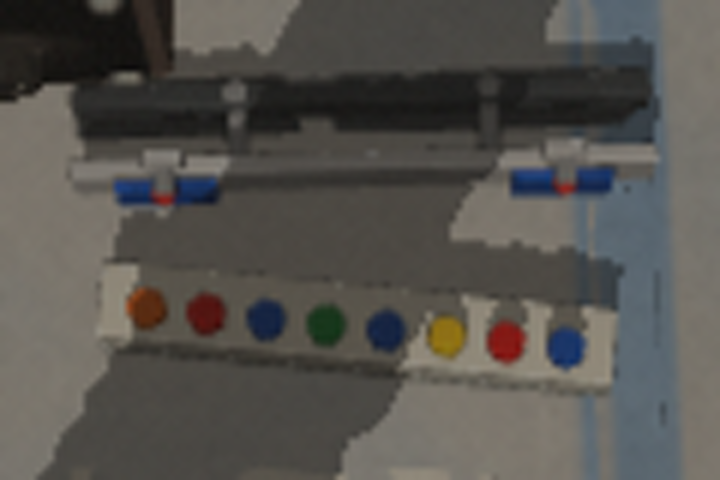

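```bash
cat >> h.py <<'E'
from scipy.spatial.transform import Rotation as Ro
def go(p,yaw):
    "tool-frame slide & rotvec to TCP p, pointing down, tool x at yaw (deg)"
    s=manip.sense();R=np.array(s["orientation"])
    c,n=np.cos(np.radians(yaw)),np.sin(np.radians(yaw))
    G=np.array([[c,n,0],[n,-c,0],[0,0,-1]])
    print("slide",(R.T@(np.array(p)-s["tcp_pos"])).round(4),"rot",Ro.from_matrix(R.T@G).as_rotvec().round(4))
E
python3 - <<'E'
from h import *
d=snap("top"); np.set_printoptions(suppress=True,precision=4)
tl,tr=plane(d,[(287.2,198.2),(354.2,196.3)],.037); cl,cr=plane(d,[(284.5,216.3),(354.3,222.7)],.05)
for a,b in((tl,tr),(cl,cr)): print(a,b,(a+b)/2,np.linalg.norm(a-b),np.degrees(np.arctan2(*( (b-a)[:2]*[1,-1]))))
print(manip.snapshot("wrist")["hand_eye"])
go([.43,-.2,.28],-2)
E
```

```text
[ 0.5036 -0.13    0.037 ] [ 0.5048 -0.2862  0.037 ] [ 0.5042 -0.2081  0.037 ] 0.1562080232631896 0.4207014375311599
[ 0.4584 -0.1244  0.05  ] [ 0.4401 -0.2832  0.05  ] [ 0.4492 -0.2038  0.05  ] 0.15976596548024052 -6.581726248204593
[[ 0.001   0.948   0.3182  0.0815]
 [ 1.     -0.001  -0.0002 -0.0001]
 [ 0.0001  0.3182 -0.948  -0.1293]
 [ 0.      0.      0.      1.    ]]
slide [ 0.32   -0.2997 -0.0349] rot [-0.0009  0.0002  0.4298]
```

```bash
python3 - <<'E'
from h import *
go([.51,-.205,.26],0.4)
E
```

```text
slide [ 0.3919 -0.2643 -0.015 ] rot [-9.00e-04  2.00e-04  3.88e-01]
```

Emit:
send_rows:
  slide:
    - [0.039, -0.026, -0.002]
    - [0.078, -0.053, -0.003]
    - [0.118, -0.079, -0.005]
    - [0.157, -0.106, -0.006]
    - [0.196, -0.132, -0.008]
    - [0.235, -0.159, -0.009]
    - [0.274, -0.185, -0.011]
    - [0.314, -0.211, -0.012]
    - [0.353, -0.238, -0.014]
    - [0.392, -0.264, -0.015]
  angular:
    - [0, 0, 0.039]
    - [0, 0, 0.078]
    - [0, 0, 0.116]
    - [0, 0, 0.155]
    - [0, 0, 0.194]
    - [0, 0, 0.233]
    - [0, 0, 0.272]
    - [0, 0, 0.31]
    - [0, 0, 0.349]
    - [0, 0, 0.388]
  gripper: [0.0854, 0.0854, 0.0854, 0.0854, 0.0854, 0.0854, 0.0854, 0.0854, 0.0854, 0.0854]

```text
t: 1.5
tcp_pos: [0.511, -0.2042, 0.2605]
orientation: [[1.0, 0.006, 0.0], [0.006, -1.0, -0.0], [0.0, 0.0, -1.0]]
contact_force: [-0.3, -1.1, 0.8]
opening: 1.0
gripper_force: 0.0
```

```bash
python3 - <<'E'
from h import *
s=manip.sense(); print(s["t"],s["tcp_pos"],s["contact_force"],np.abs(s["qvel"]).max())
d=snap("wrist"); save(d,"pics/w1.png"); np.savez("w1.npz",**{k:d[k] for k in("img","R","p","intrinsics","k1")})
E
```

```text
1.5 [ 0.51100402 -0.20420688  0.26048651] [-0.29332497 -1.09289898  0.83970579] 58.788679628707015
```

View pics/w1.png

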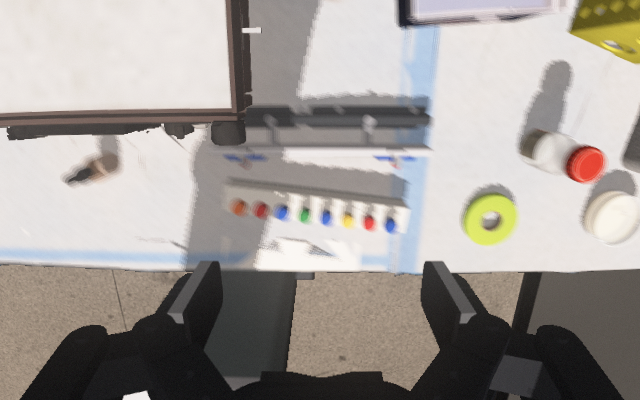

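Blurred because the arm was still settling: the bar caps run (238,208)–(390,225) and the pads are at (245,158) and (395,160). I'll retake it now that the arm holds.

```bash
python3 - <<'E'
from h import *
np.set_printoptions(suppress=True,precision=4)
for i in range(5): d=snap("wrist")
s=manip.sense(); print(s["t"],s["tcp_pos"],np.abs(s["qvel"]).max())
d=snap("wrist"); img=d["img"]
hsv=cv2.cvtColor(img,cv2.COLOR_RGB2HSV)
m=((hsv[...,1]>120)&(hsv[...,2]>50)).astype(np.uint8)
m[:140]=0;m[260:]=0;m[:,:190]=0;m[:,440:]=0
n,_,st,c=cv2.connectedComponentsWithStats(m)
for a,b in zip(st,c):
    if 15<a[4]<5000:
        print(a,b,img[int(b[1]),int(b[0])],plane(d,b,.05 if b[1]>180 else .025)[0])
print(plane(d,(300,266),0))
c=img[130:250,210:440]
cv2.imwrite("pics/w2c.png",cv2.cvtColor(cv2.resize(c,None,fx=3.4,fy=3.4,interpolation=cv2.INTER_CUBIC),cv2.COLOR_RGB2BGR))
E
```

```text
1.8 [ 0.5095 -0.2069  0.2601] 0.6713532778220648
[227 157  12   3  36] [232.5 158. ] [ 56  74 129] [ 0.508  -0.1132  0.025 ]
[248 157  17   3  50] [255.84 157.98] [ 54  75 133] [ 0.508  -0.1381  0.025 ]
[376 157  18   3  50] [384.5  157.96] [ 70 110 209] [ 0.5088 -0.274   0.025 ]
[403 157  12   3  36] [408.5 158. ] [ 71 112 209] [ 0.509  -0.2996  0.025 ]
[232 201  16  15 177] [239.5028 208.0395] [168  91  60] [ 0.4609 -0.123   0.05  ]
[254 203  14  16 165] [261.0727 210.4545] [156  57  55] [ 0.4584 -0.1453  0.05  ]
[277 208  13  13 131] [282.7328 214.1985] [ 79 117 212] [ 0.4544 -0.1676  0.05  ]
[321 214  12  12 122] [326.4344 219.3033] [ 83 118 212] [ 0.4489 -0.2129  0.05  ]
[342 214  13  14 151] [347.9007 220.5828] [247 227 113] [ 0.4476 -0.2353  0.05  ]
[363 216  14  15 155] [369.5613 223.1097] [238  83  78] [ 0.4448 -0.2581  0.05  ]
[385 221  13  12 124] [391.2016 226.6048] [ 81 118 210] [ 0.4409 -0.2811  0.05  ]
[[ 0.3643 -0.1814  0.    ]]
```

View pics/w2c.png

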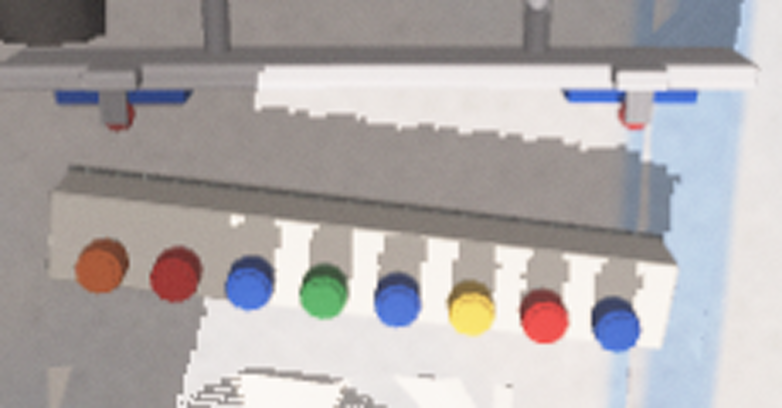

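Sharp view: pads are at rows ~158 (left centre col 246, right 395) and the bar caps run (239,208)–(391,227), tilted about −7°. The rail pads are at x≈0.508 and y≈−0.128/−0.286, and bar mid is about (0.455, −0.2025). I'll go down in front of the bar with the fingers open for a two-point push.

Emit:
send_rows:
  slide:
    - [-0.04, 0, 0.02]
    - [-0.085, 0, 0.05]
    - [-0.126, -0.001, 0.08]
    - [-0.126, -0.001, 0.12]
    - [-0.126, -0.001, 0.16]
    - [-0.126, -0.001, 0.19]
    - [-0.126, -0.001, 0.215]
    - [-0.126, -0.001, 0.23]
    - [-0.126, -0.001, 0.238]
    - [-0.126, -0.001, 0.238]
  angular:
    - [0, 0, 0]
    - [0, 0, 0]
    - [0, 0, 0]
    - [0, 0, 0]
    - [0, 0, 0]
    - [0, 0, 0]
    - [0, 0, 0]
    - [0, 0, 0]
    - [0, 0, 0]
    - [0, 0, 0]
  gripper: [0.0854, 0.0854, 0.0854, 0.0854, 0.0854, 0.0854, 0.0854, 0.0854, 0.0854, 0.0854]

```text
t: 3.1
tcp_pos: [0.3843, -0.2057, 0.0223]
orientation: [[1.0, 0.006, -0.0], [0.006, -1.0, -0.0], [-0.0, 0.0, -1.0]]
contact_force: [0.1, -0.6, -0.5]
opening: 1.002
gripper_force: 0.0
```

Emit:
send_rows:
  slide:
    - [0.002, 0, 0]
    - [0.005, 0, 0]
    - [0.009, 0, 0]
    - [0.013, 0, 0]
    - [0.017, 0, 0]
    - [0.021, 0, 0]
    - [0.025, 0, 0]
    - [0.028, 0, 0]
    - [0.03, 0, 0]
    - [0.03, 0, 0]
  angular:
    - [0, 0, 0]
    - [0, 0, 0]
    - [0, 0, 0]
    - [0, 0, 0]
    - [0, 0, 0]
    - [0, 0, 0]
    - [0, 0, 0]
    - [0, 0, 0]
    - [0, 0, 0]
    - [0, 0, 0]
  gripper: [0.0854, 0.0854, 0.0854, 0.0854, 0.0854, 0.0854, 0.0854, 0.0854, 0.0854, 0.0854]

```text
t: 4.35
tcp_pos: [0.4145, -0.2052, 0.0223]
orientation: [[1.0, 0.007, 0.0], [0.007, -1.0, -0.0], [0.0, 0.0, -1.0]]
contact_force: [0.2, -0.3, -0.2]
opening: 0.999
gripper_force: 0.0
```

Emit:
send_rows:
  slide:
    - [0.002, 0, 0]
    - [0.004, 0, 0]
    - [0.007, 0, 0]
    - [0.01, 0, 0]
    - [0.013, 0, 0]
    - [0.016, 0, 0]
    - [0.019, 0, 0]
    - [0.022, 0, 0]
    - [0.025, 0, 0]
    - [0.027, 0, 0]
  angular:
    - [0, 0, 0]
    - [0, 0, 0]
    - [0, 0, 0]
    - [0, 0, 0]
    - [0, 0, 0]
    - [0, 0, 0]
    - [0, 0, 0]
    - [0, 0, 0]
    - [0, 0, 0]
    - [0, 0, 0]
  gripper: [0.0854, 0.0854, 0.0854, 0.0854, 0.0854, 0.0854, 0.0854, 0.0854, 0.0854, 0.0854]

```text
t: 5.6
tcp_pos: [0.4413, -0.2049, 0.0223]
orientation: [[1.0, 0.007, -0.001], [0.007, -1.0, 0.0], [-0.001, -0.0, -1.0]]
contact_force: [-2.2, -0.3, 0.7]
opening: 0.997
gripper_force: 0.9
```

```bash
cat >> h.py <<'E'
def caps():
    np.set_printoptions(suppress=True,precision=4)
    d=snap("top"); img=d["img"]; s=manip.sense(); print(s["t"],np.array(s["tcp_pos"]),np.array(s["contact_force"]))
    hsv=cv2.cvtColor(cv2.resize(img,None,fx=4,fy=4,interpolation=cv2.INTER_CUBIC),cv2.COLOR_RGB2HSV)
    m=((hsv[...,1]>110)&(hsv[...,2]>40)).astype(np.uint8); mm=np.zeros_like(m); mm[4*185:4*235,4*265:4*372]=1
    n,_,st,c=cv2.connectedComponentsWithStats(m*mm)
    for a,b in zip(st,c):
        if 100<a[4]<3000: print(a,hsv[int(b[1]),int(b[0])],plane(d,(b-1.5)/4,.05)[0])
    c=img[165:245,260:380]
    return cv2.cvtColor(cv2.resize(c,None,fx=6,fy=6,interpolation=cv2.INTER_CUBIC),cv2.COLOR_RGB2BGR)
E
python3 -c "
from h import *
cv2.imwrite('pics/t3.png',caps())"
```

```text
5.65 [ 0.4416 -0.2049  0.0223] [-0.6244 -0.0535  0.4064]
[1390  773   19   17  237] [110 170  63] [ 0.5056 -0.2743  0.05  ]
[1425  772   24   17  355] [109 193 103] [ 0.5056 -0.2959  0.05  ]
[1116  781   25   14  297] [110 176  61] [ 0.5052 -0.1184  0.05  ]
[1370  840   15   17  177] [  1 197  84] [ 0.4659 -0.2602  0.05  ]
[1410  841   15   22  238] [110 173  65] [ 0.4646 -0.2834  0.05  ]
```

View pics/t3.png

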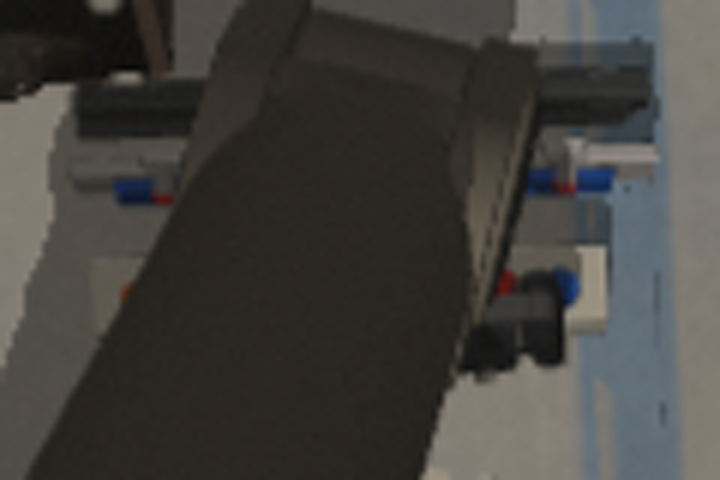

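Bar is now about parallel to the rail: its left end is at crop (95,258–335) and its right end at (605,247–330). Next I'll advance slowly.

Emit:
send_rows:
  slide:
    - [0.0015, 0, 0]
    - [0.003, 0, 0]
    - [0.0045, 0, 0]
    - [0.006, 0, 0]
    - [0.0075, 0, 0]
    - [0.009, 0, 0]
    - [0.0105, 0, 0]
    - [0.012, 0, 0]
    - [0.013, 0, 0]
    - [0.014, 0, 0]
  angular:
    - [0, 0, 0]
    - [0, 0, 0]
    - [0, 0, 0]
    - [0, 0, 0]
    - [0, 0, 0]
    - [0, 0, 0]
    - [0, 0, 0]
    - [0, 0, 0]
    - [0, 0, 0]
    - [0, 0, 0]
  gripper: [0.0854, 0.0854, 0.0854, 0.0854, 0.0854, 0.0854, 0.0854, 0.0854, 0.0854, 0.0854]

```text
t: 6.9
tcp_pos: [0.4553, -0.205, 0.0223]
orientation: [[1.0, 0.007, -0.0], [0.007, -1.0, -0.0], [-0.0, 0.0, -1.0]]
contact_force: [-1.2, -0.7, -1.0]
opening: 0.996
gripper_force: 0.6
```

Emit:
send_rows:
  slide:
    - [0.0005, 0, 0]
    - [0.001, 0, 0]
    - [0.0015, 0, 0]
    - [0.002, 0, 0]
    - [0.0025, 0, 0]
    - [0.003, 0, 0]
    - [0.0035, 0, 0]
    - [0.004, 0, 0]
    - [0.0045, 0, 0]
    - [0.005, 0, 0]
  angular:
    - [0, 0, 0]
    - [0, 0, 0]
    - [0, 0, 0]
    - [0, 0, 0]
    - [0, 0, 0]
    - [0, 0, 0]
    - [0, 0, 0]
    - [0, 0, 0]
    - [0, 0, 0]
    - [0, 0, 0]
  gripper: [0.0854, 0.0854, 0.0854, 0.0854, 0.0854, 0.0854, 0.0854, 0.0854, 0.0854, 0.0854]

```text
t: 8.15
tcp_pos: [0.4604, -0.2049, 0.0223]
orientation: [[1.0, 0.007, 0.0], [0.007, -1.0, -0.0], [0.0, 0.0, -1.0]]
contact_force: [-1.7, 0.0, -0.2]
opening: 1.001
gripper_force: 0.6
```

Emit:
send_rows:
  slide:
    - [0.0003, 0, 0]
    - [0.0006, 0, 0]
    - [0.0009, 0, 0]
    - [0.0012, 0, 0]
    - [0.0015, 0, 0]
    - [0.0018, 0, 0]
    - [0.0021, 0, 0]
    - [0.0024, 0, 0]
    - [0.0027, 0, 0]
    - [0.003, 0, 0]
  angular:
    - [0, 0, 0]
    - [0, 0, 0]
    - [0, 0, 0]
    - [0, 0, 0]
    - [0, 0, 0]
    - [0, 0, 0]
    - [0, 0, 0]
    - [0, 0, 0]
    - [0, 0, 0]
    - [0, 0, 0]
  gripper: [0.0854, 0.0854, 0.0854, 0.0854, 0.0854, 0.0854, 0.0854, 0.0854, 0.0854, 0.0854]

```text
t: 9.4
tcp_pos: [0.4625, -0.2049, 0.0222]
orientation: [[1.0, 0.007, -0.002], [0.007, -1.0, 0.0], [-0.002, -0.0, -1.0]]
contact_force: [-4.2, -1.2, 2.3]
opening: 0.998
gripper_force: 2.3
```

```bash
python3 -c "
from h import *
cv2.imwrite('pics/t4.png',caps())"
```

```text
9.45 [ 0.4625 -0.2049  0.0222] [-4.168  -0.1838  2.0612]
[1381  773   28   14  344] [108 199 109] [ 0.5063 -0.2716  0.05  ]
[1425  772   24   15  277] [109 194 108] [ 0.5066 -0.2964  0.05  ]
[1117  781   21   14  223] [110 175  70] [ 0.5055 -0.1171  0.05  ]
[1363  804   18   15  203] [  2 213  92] [ 0.4879 -0.2582  0.05  ]
[1410  804   14   23  227] [110 185  95] [ 0.4855 -0.2838  0.05  ]
```

View pics/t4.png

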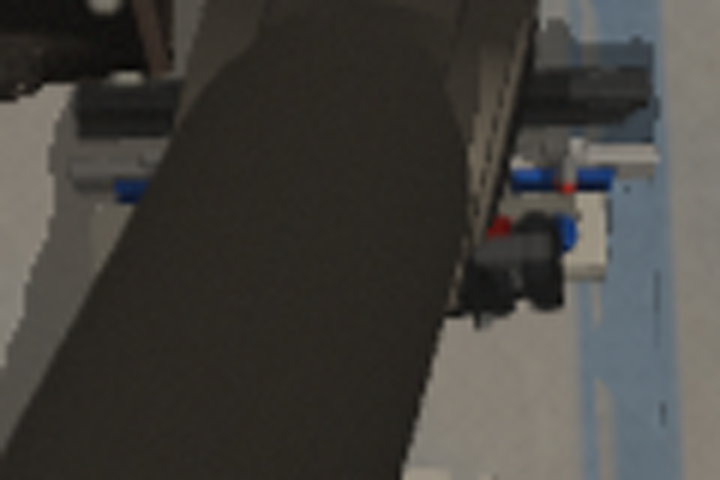

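The right end's rear edge is now at the right tip (crop 568,187), and the force is rising as it rides under. Continue gently.

Emit:
send_rows:
  slide:
    - [0.0002, 0, 0]
    - [0.0004, 0, 0]
    - [0.0006, 0, 0]
    - [0.0008, 0, 0]
    - [0.001, 0, 0]
    - [0.0012, 0, 0]
    - [0.0014, 0, 0]
    - [0.0016, 0, 0]
    - [0.0018, 0, 0]
    - [0.002, 0, 0]
  angular:
    - [0, 0, 0]
    - [0, 0, 0]
    - [0, 0, 0]
    - [0, 0, 0]
    - [0, 0, 0]
    - [0, 0, 0]
    - [0, 0, 0]
    - [0, 0, 0]
    - [0, 0, 0]
    - [0, 0, 0]
  gripper: [0.0854, 0.0854, 0.0854, 0.0854, 0.0854, 0.0854, 0.0854, 0.0854, 0.0854, 0.0854]

```text
t: 10.7
tcp_pos: [0.463, -0.2049, 0.0218]
orientation: [[1.0, 0.006, -0.004], [0.006, -1.0, 0.001], [-0.004, -0.001, -1.0]]
contact_force: [-7.6, -0.5, 4.4]
opening: 0.999
gripper_force: 3.5
```

Emit:
send_rows:
  slide:
    - [0.0001, 0, 0]
    - [0.0002, 0, 0]
    - [0.0003, 0, 0]
    - [0.0004, 0, 0]
    - [0.0005, 0, 0]
    - [0.0006, 0, 0]
    - [0.0007, 0, 0]
    - [0.0008, 0, 0]
    - [0.0009, 0, 0]
    - [0.001, 0, 0]
  angular:
    - [0, 0, 0]
    - [0, 0, 0]
    - [0, 0, 0]
    - [0, 0, 0]
    - [0, 0, 0]
    - [0, 0, 0]
    - [0, 0, 0]
    - [0, 0, 0]
    - [0, 0, 0]
    - [0, 0, 0]
  gripper: [0.0854, 0.0854, 0.0854, 0.0854, 0.0854, 0.0854, 0.0854, 0.0854, 0.0854, 0.0854]

```text
t: 11.95
tcp_pos: [0.4663, -0.2048, 0.0223]
orientation: [[1.0, 0.007, 0.0], [0.007, -1.0, -0.0], [0.0, 0.0, -1.0]]
contact_force: [-3.3, -0.8, 1.7]
opening: 1.0
gripper_force: 1.7
```

```bash
python3 -c "
from h import *
caps(); s=manip.sense(); print(s['moment'])"
```

```text
12.0 [ 0.4664 -0.2048  0.0223] [-3.4843  0.1606  0.7392]
[1382  772   27   10  203] [110 181 104] [ 0.5079 -0.2721  0.05  ]
[1425  772   24   15  200] [109 209 110] [ 0.5074 -0.2969  0.05  ]
[1116  781   17    7  109] [110 189  70] [ 0.5071 -0.1158  0.05  ]
[1363  796   18   16  220] [  1 215  90] [ 0.492  -0.2582  0.05  ]
[1408  797   16   24  251] [109 189  96] [ 0.4898 -0.2836  0.05  ]
[0.067  0.6202 0.0087]
```

Emit:
send_rows:
  slide:
    - [0.0002, 0, 0]
    - [0.0004, 0, 0]
    - [0.0006, 0, 0]
    - [0.0008, 0, 0]
    - [0.001, 0, 0]
    - [0.0012, 0, 0]
    - [0.0014, 0, 0]
    - [0.0016, 0, 0]
    - [0.0018, 0, 0]
    - [0.002, 0, 0]
  angular:
    - [0, 0, 0]
    - [0, 0, 0]
    - [0, 0, 0]
    - [0, 0, 0]
    - [0, 0, 0]
    - [0, 0, 0]
    - [0, 0, 0]
    - [0, 0, 0]
    - [0, 0, 0]
    - [0, 0, 0]
  gripper: [0.0854, 0.0854, 0.0854, 0.0854, 0.0854, 0.0854, 0.0854, 0.0854, 0.0854, 0.0854]

```text
t: 13.25
tcp_pos: [0.4676, -0.2048, 0.0221]
orientation: [[1.0, 0.007, -0.001], [0.007, -1.0, 0.0], [-0.001, -0.0, -1.0]]
contact_force: [-4.7, -0.2, -0.3]
opening: 1.004
gripper_force: 2.7
```

Emit:
send_rows:
  slide:
    - [0.0002, 0, 0]
    - [0.0004, 0, 0]
    - [0.0006, 0, 0]
    - [0.0008, 0, 0]
    - [0.001, 0, 0]
    - [0.0012, 0, 0]
    - [0.0014, 0, 0]
    - [0.0016, 0, 0]
    - [0.0018, 0, 0]
    - [0.0018, 0, 0]
  angular:
    - [0, 0, 0]
    - [0, 0, 0]
    - [0, 0, 0]
    - [0, 0, 0]
    - [0, 0, 0]
    - [0, 0, 0]
    - [0, 0, 0]
    - [0, 0, 0]
    - [0, 0, 0]
    - [0, 0, 0]
  gripper: [0.0854, 0.0854, 0.0854, 0.0854, 0.0854, 0.0854, 0.0854, 0.0854, 0.0854, 0.0854]

```text
t: 14.5
tcp_pos: [0.4676, -0.2049, 0.0219]
orientation: [[1.0, 0.007, -0.005], [0.007, -1.0, 0.0], [-0.005, -0.0, -1.0]]
contact_force: [-7.5, -0.1, 2.9]
opening: 1.001
gripper_force: 4.2
```

```bash
python3 -c "
from h import *
s=manip.sense(); print(s['moment'],s['contact_force'],s['tcp_pos'],s['orientation'])"
```

```text
[0.03715229 1.58067482 0.06218971] [-7.53861698 -0.07124436  2.93334328] [ 0.46760334 -0.20487837  0.02190246] [[ 9.99966291e-01  6.54828809e-03 -4.95347996e-03]
 [ 6.55063594e-03 -9.99978440e-01  4.57902900e-04]
 [-4.95037468e-03 -4.90335908e-04 -9.99987627e-01]]
```

The bar is seated (position steady while the force rises). Now I'll back off, close the fingers, and shift to the left pad line.

Emit:
send_rows:
  slide:
    - [-0.005, 0, 0]
    - [-0.012, 0, 0]
    - [-0.02, 0, 0]
    - [-0.025, -0.008, 0]
    - [-0.025, -0.021, 0]
    - [-0.025, -0.036, 0]
    - [-0.025, -0.051, 0]
    - [-0.025, -0.066, 0]
    - [-0.025, -0.075, 0]
    - [-0.025, -0.077, 0]
  angular:
    - [0, 0, 0]
    - [0, 0, 0]
    - [0, 0, 0]
    - [0, 0, 0]
    - [0, 0, 0]
    - [0, 0, 0]
    - [0, 0, 0]
    - [0, 0, 0]
    - [0, 0, 0]
    - [0, 0, 0]
  gripper: [0.0854, 0.0854, 0.0854, 0.05, 0, 0, 0, 0, 0, 0]
  squeeze: 20

```text
t: 15.75
tcp_pos: [0.4447, -0.1272, 0.0223]
orientation: [[1.0, 0.008, 0.0], [0.008, -1.0, -0.0], [0.0, 0.0, -1.0]]
contact_force: [0.3, -0.9, -0.4]
opening: 0.002
gripper_force: 0.0
```

Emit:
send_rows:
  slide:
    - [0.0015, 0, 0]
    - [0.004, 0, 0]
    - [0.007, 0, 0]
    - [0.01, 0, 0]
    - [0.0125, 0, 0]
    - [0.0145, 0, 0]
    - [0.016, 0, 0]
    - [0.0175, 0, 0]
    - [0.0185, 0, 0]
    - [0.019, 0, 0]
  angular:
    - [0, 0, 0]
    - [0, 0, 0]
    - [0, 0, 0]
    - [0, 0, 0]
    - [0, 0, 0]
    - [0, 0, 0]
    - [0, 0, 0]
    - [0, 0, 0]
    - [0, 0, 0]
    - [0, 0, 0]
  gripper: [0, 0, 0, 0, 0, 0, 0, 0, 0, 0]

```text
t: 17.0
tcp_pos: [0.4636, -0.1279, 0.0223]
orientation: [[1.0, 0.007, 0.0], [0.007, -1.0, -0.0], [0.0, 0.0, -1.0]]
contact_force: [-0.4, -0.1, -0.2]
opening: -0.0
gripper_force: 0.0
```

```bash
python3 -c "
from h import *
cv2.imwrite('pics/t5.png',caps()); s=manip.sense(); print(s['moment'],s['opening'],s['orientation'][1])"
```

```text
17.05 [ 0.4637 -0.1278  0.0223] [-0.1658  0.8629 -0.6675]
[1381  773   28    7  159] [110 197 124] [ 0.5082 -0.2722  0.05  ]
[1425  772   24   15  179] [110 196 103] [ 0.5076 -0.2972  0.05  ]
[1360  794   25   29  578] [  1 209 140] [ 0.4898 -0.2582  0.05  ]
[1401  794   23   26  452] [110 183 110] [ 0.4899 -0.2811  0.05  ]
[1320  796   25   28  569] [ 23 214 151] [ 0.4896 -0.2352  0.05  ]
[1282  798   22   25  470] [109 191 111] [ 0.4895 -0.2124  0.05  ]
[1243  801   21   22  269] [ 65 143  57] [ 0.4899 -0.1906  0.05  ]
[1206  802   18   15  193] [110 184  72] [ 0.4916 -0.1682  0.05  ]
[ 0.0487 -0.0016 -0.0014] 0.0019290573844636916 [ 0.0069 -1.     -0.0001]
```

View pics/t5.png

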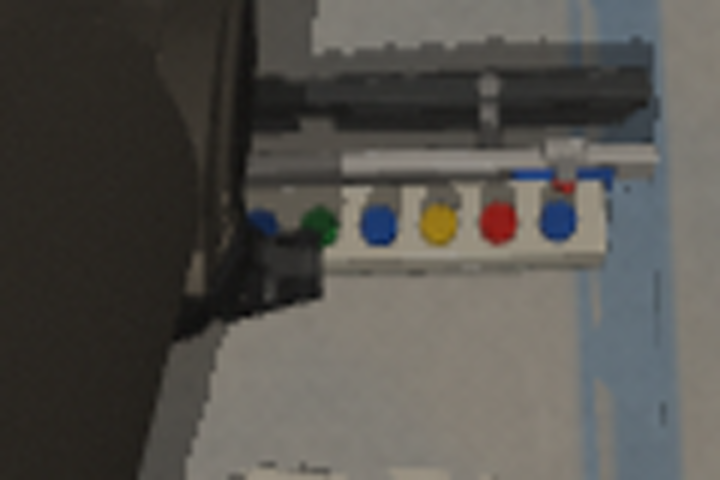

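The bar is parallel with the right tip on top of it (566,186), and I see no gap at the right pad. Now I'll press the left end.

Emit:
send_rows:
  slide:
    - [0.0007, 0, 0]
    - [0.0014, 0, 0]
    - [0.0021, 0, 0]
    - [0.0028, 0, 0]
    - [0.0034, 0, 0]
    - [0.004, 0, 0]
    - [0.0045, 0, 0]
    - [0.005, 0, 0]
    - [0.0055, 0, 0]
    - [0.0055, 0, 0]
  angular:
    - [0, 0, 0]
    - [0, 0, 0]
    - [0, 0, 0]
    - [0, 0, 0]
    - [0, 0, 0]
    - [0, 0, 0]
    - [0, 0, 0]
    - [0, 0, 0]
    - [0, 0, 0]
    - [0, 0, 0]
  gripper: [0, 0, 0, 0, 0, 0, 0, 0, 0, 0]

```text
t: 18.3
tcp_pos: [0.4671, -0.1279, 0.0218]
orientation: [[1.0, 0.007, -0.004], [0.007, -1.0, 0.0], [-0.004, -0.0, -1.0]]
contact_force: [-4.8, -0.2, 2.2]
opening: -0.003
gripper_force: 2.7
```

Emit:
send_rows:
  slide:
    - [0.0004, 0, 0]
    - [0.0008, 0, 0]
    - [0.0012, 0, 0]
    - [0.0016, 0, 0]
    - [0.002, 0, 0]
    - [0.0024, 0, 0]
    - [0.0027, 0, 0]
    - [0.003, 0, 0]
    - [0.003, 0, 0]
    - [0.003, 0, 0]
  angular:
    - [0, 0, 0]
    - [0, 0, 0]
    - [0, 0, 0]
    - [0, 0, 0]
    - [0, 0, 0]
    - [0, 0, 0]
    - [0, 0, 0]
    - [0, 0, 0]
    - [0, 0, 0]
    - [0, 0, 0]
  gripper: [0, 0, 0, 0, 0, 0, 0, 0, 0, 0]

```text
t: 19.55
tcp_pos: [0.4671, -0.1278, 0.0212]
orientation: [[1.0, 0.006, -0.01], [0.006, -1.0, 0.001], [-0.01, -0.001, -1.0]]
contact_force: [-9.4, -0.1, 4.6]
opening: 0.003
gripper_force: 5.0
```

Emit:
send_rows:
  slide:
    - [0.0004, 0, -0.0001]
    - [0.0008, 0, -0.0002]
    - [0.0012, 0, -0.0003]
    - [0.0016, 0, -0.0004]
    - [0.002, 0, -0.0005]
    - [0.0022, 0, -0.0006]
    - [0.0022, 0, -0.0006]
    - [0.0022, 0, -0.0006]
    - [0.0022, 0, -0.0006]
    - [0.0022, 0, -0.0006]
  angular:
    - [0, 0, 0]
    - [0, 0, 0]
    - [0, 0, 0]
    - [0, 0, 0]
    - [0, 0, 0]
    - [0, 0, 0]
    - [0, 0, 0]
    - [0, 0, 0]
    - [0, 0, 0]
    - [0, 0, 0]
  gripper: [0, 0, 0, 0, 0, 0, 0, 0, 0, 0]

```text
t: 20.8
tcp_pos: [0.4671, -0.1278, 0.0212]
orientation: [[1.0, 0.006, -0.015], [0.006, -1.0, 0.001], [-0.015, -0.001, -1.0]]
contact_force: [-12.4, -0.6, 6.0]
opening: 0.004
gripper_force: 6.5
```

Emit:
send_rows:
  slide:
    - [0.0004, 0, 0]
    - [0.0008, 0, 0]
    - [0.0011, 0, 0]
    - [0.0011, 0, 0]
    - [0.0011, 0, 0]
    - [0.0011, 0, 0]
    - [0.0011, 0, 0]
    - [0.0011, 0, 0]
    - [0.0011, 0, 0]
    - [0.0011, 0, 0]
  angular:
    - [0, 0, 0]
    - [0, 0, 0]
    - [0, 0, 0]
    - [0, 0, 0]
    - [0, 0, 0]
    - [0, 0, 0]
    - [0, 0, 0]
    - [0, 0, 0]
    - [0, 0, 0]
    - [0, 0, 0]
  gripper: [0, 0, 0, 0, 0, 0, 0, 0, 0, 0]

```text
t: 22.05
tcp_pos: [0.4671, -0.1278, 0.0211]
orientation: [[1.0, 0.006, -0.017], [0.006, -1.0, 0.001], [-0.017, -0.001, -1.0]]
contact_force: [-14.9, 0.2, 7.9]
opening: -0.003
gripper_force: 7.4
```

Emit:
send_rows:
  slide:
    - [0, 0, 0]
    - [0, 0, 0]
    - [0, 0, 0]
    - [0, 0, 0]
    - [0, 0, 0]
    - [0, 0, 0]
    - [0, 0, 0]
    - [0, 0, 0]
    - [0, 0, 0]
    - [0, 0, 0]
  angular:
    - [0, 0, 0]
    - [0, 0, 0]
    - [0, 0, 0]
    - [0, 0, 0]
    - [0, 0, 0]
    - [0, 0, 0]
    - [0, 0, 0]
    - [0, 0, 0]
    - [0, 0, 0]
    - [0, 0, 0]
  gripper: [0, 0, 0, 0, 0, 0, 0, 0, 0, 0]

```text
t: 23.3
tcp_pos: [0.4671, -0.1278, 0.0211]
orientation: [[1.0, 0.006, -0.017], [0.006, -1.0, 0.001], [-0.017, -0.001, -1.0]]
contact_force: [-15.1, 0.2, 7.1]
opening: -0.001
gripper_force: 7.4
```

Left press held over 1.25 s at ~15 N applied (about 12 N at the pad, net of friction). Now the right end.

Emit:
send_rows:
  slide:
    - [-0.002, 0, 0]
    - [-0.005, 0, 0]
    - [-0.009, 0, 0]
    - [-0.017, 0, 0]
    - [-0.025, 0.005, 0]
    - [-0.025, 0.03, 0]
    - [-0.025, 0.07, 0]
    - [-0.025, 0.11, 0]
    - [-0.025, 0.145, 0]
    - [-0.025, 0.158, 0]
  angular:
    - [0, 0, 0]
    - [0, 0, 0]
    - [0, 0, 0]
    - [0, 0, 0]
    - [0, 0, 0]
    - [0, 0, 0]
    - [0, 0, 0]
    - [0, 0, 0]
    - [0, 0, 0]
    - [0, 0, 0]
  gripper: [0, 0, 0, 0, 0, 0, 0, 0, 0, 0]

```text
t: 24.55
tcp_pos: [0.4512, -0.2888, 0.0233]
orientation: [[1.0, 0.003, 0.001], [0.003, -1.0, -0.002], [0.001, 0.002, -1.0]]
contact_force: [0.4, 0.8, -0.2]
opening: -0.003
gripper_force: 0.0
```

Emit:
send_rows:
  slide:
    - [0, 0, 0]
    - [0.002, 0, 0]
    - [0.005, 0, 0]
    - [0.008, 0, 0]
    - [0.01, 0, 0]
    - [0.0115, 0, 0]
    - [0.013, 0, 0]
    - [0.014, 0, 0]
    - [0.014, 0, 0]
    - [0.014, 0, 0]
  angular:
    - [0, 0, 0]
    - [0, 0, 0]
    - [0, 0, 0]
    - [0, 0, 0]
    - [0, 0, 0]
    - [0, 0, 0]
    - [0, 0, 0]
    - [0, 0, 0]
    - [0, 0, 0]
    - [0, 0, 0]
  gripper: [0, 0, 0, 0, 0, 0, 0, 0, 0, 0]

```text
t: 25.8
tcp_pos: [0.4654, -0.2859, 0.0229]
orientation: [[1.0, 0.007, -0.0], [0.007, -1.0, -0.0], [-0.0, 0.0, -1.0]]
contact_force: [-0.4, 0.3, -0.7]
opening: 0.003
gripper_force: 0.0
```

```bash
python3 -c "
from h import *
cv2.imwrite('pics/t6.png',caps())"
```

```text
25.85 [ 0.4653 -0.2859  0.0229] [0.5909 0.1439 0.5201]
[1157  779   27    7  163] [110 164  67] [ 0.5075 -0.1425  0.05  ]
[1116  780   24    7  138] [110 177  62] [ 0.5073 -0.1179  0.05  ]
[1282  798   23   26  486] [109 200 112] [ 0.4892 -0.2125  0.05  ]
[1120  801   27   28  575] [ 10 202  96] [ 0.4888 -0.1207  0.05  ]
[1160  801   26   27  550] [  1 206  88] [ 0.4888 -0.1436  0.05  ]
[1242  801   22   23  355] [ 64 157  57] [ 0.4892 -0.1894  0.05  ]
[1201  802   24   24  433] [110 178  70] [ 0.4888 -0.1665  0.05  ]
```

View pics/t6.png

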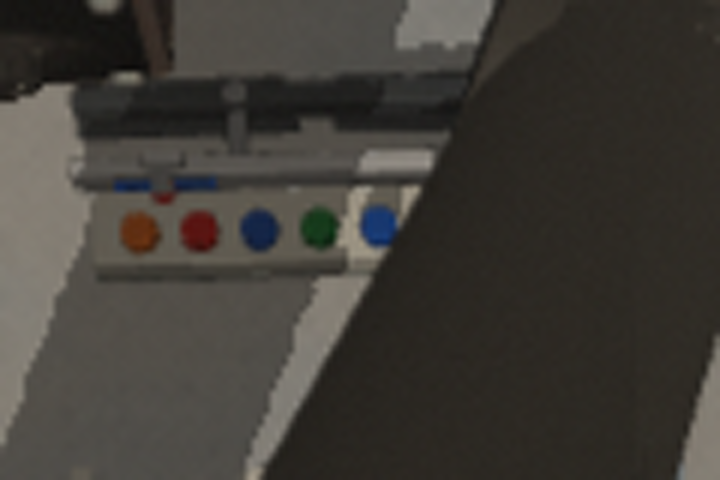

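The left end is flush at its pad with the tip (163,196) on the bar. Now I'll press the right end.

Emit:
send_rows:
  slide:
    - [0.0007, 0, 0]
    - [0.0014, 0, 0]
    - [0.0021, 0, 0]
    - [0.0028, 0, 0]
    - [0.0035, 0, 0]
    - [0.0042, 0, 0]
    - [0.0049, 0, 0]
    - [0.0056, 0, 0]
    - [0.0063, 0, 0]
    - [0.007, 0, 0]
  angular:
    - [0, 0, 0]
    - [0, 0, 0]
    - [0, 0, 0]
    - [0, 0, 0]
    - [0, 0, 0]
    - [0, 0, 0]
    - [0, 0, 0]
    - [0, 0, 0]
    - [0, 0, 0]
    - [0, 0, 0]
  gripper: [0, 0, 0, 0, 0, 0, 0, 0, 0, 0]

```text
t: 27.1
tcp_pos: [0.4682, -0.2858, 0.0221]
orientation: [[1.0, 0.006, -0.008], [0.006, -1.0, 0.002], [-0.008, -0.002, -1.0]]
contact_force: [-9.4, 0.4, 5.0]
opening: 0.001
gripper_force: 4.8
```

Emit:
send_rows:
  slide:
    - [0.0004, 0, 0]
    - [0.0008, 0, 0]
    - [0.0012, 0, 0]
    - [0.0016, 0, 0]
    - [0.002, 0, 0]
    - [0.0023, 0, 0]
    - [0.0026, 0, 0]
    - [0.0028, 0, 0]
    - [0.003, 0, 0]
    - [0.003, 0, 0]
  angular:
    - [0, 0, 0]
    - [0, 0, 0]
    - [0, 0, 0]
    - [0, 0, 0]
    - [0, 0, 0]
    - [0, 0, 0]
    - [0, 0, 0]
    - [0, 0, 0]
    - [0, 0, 0]
    - [0, 0, 0]
  gripper: [0, 0, 0, 0, 0, 0, 0, 0, 0, 0]

```text
t: 28.35
tcp_pos: [0.4682, -0.2858, 0.0216]
orientation: [[1.0, 0.005, -0.014], [0.005, -1.0, 0.003], [-0.014, -0.003, -1.0]]
contact_force: [-13.4, 0.7, 7.6]
opening: -0.001
gripper_force: 6.8
```

Emit:
send_rows:
  slide:
    - [0.0003, 0, 0]
    - [0.0006, 0, 0]
    - [0.0008, 0, 0]
    - [0.0008, 0, 0]
    - [0.0008, 0, 0]
    - [0.0008, 0, 0]
    - [0.0008, 0, 0]
    - [0.0008, 0, 0]
    - [0.0008, 0, 0]
    - [0.0008, 0, 0]
  angular:
    - [0, 0, 0]
    - [0, 0, 0]
    - [0, 0, 0]
    - [0, 0, 0]
    - [0, 0, 0]
    - [0, 0, 0]
    - [0, 0, 0]
    - [0, 0, 0]
    - [0, 0, 0]
    - [0, 0, 0]
  gripper: [0, 0, 0, 0, 0, 0, 0, 0, 0, 0]

```text
t: 29.6
tcp_pos: [0.4682, -0.2858, 0.0215]
orientation: [[1.0, 0.004, -0.015], [0.004, -1.0, 0.003], [-0.015, -0.003, -1.0]]
contact_force: [-14.8, -0.1, 8.5]
opening: 0.002
gripper_force: 7.5
```

Emit:
send_rows:
  slide:
    - [0, 0, 0]
    - [0, 0, 0]
    - [0, 0, 0]
    - [0, 0, 0]
    - [0, 0, 0]
    - [0, 0, 0]
    - [0, 0, 0]
    - [0, 0, 0]
    - [0, 0, 0]
    - [0, 0, 0]
  angular:
    - [0, 0, 0]
    - [0, 0, 0]
    - [0, 0, 0]
    - [0, 0, 0]
    - [0, 0, 0]
    - [0, 0, 0]
    - [0, 0, 0]
    - [0, 0, 0]
    - [0, 0, 0]
    - [0, 0, 0]
  gripper: [0, 0, 0, 0, 0, 0, 0, 0, 0, 0]

```text
t: 30.85
tcp_pos: [0.4682, -0.2858, 0.0214]
orientation: [[1.0, 0.004, -0.015], [0.004, -1.0, 0.003], [-0.015, -0.003, -1.0]]
contact_force: [-14.9, 0.4, 8.1]
opening: 0.001
gripper_force: 7.5
```

Emit:
send_rows:
  slide:
    - [-0.002, 0, 0]
    - [-0.005, 0, 0]
    - [-0.009, 0, 0]
    - [-0.017, 0, 0]
    - [-0.03, 0, 0]
    - [-0.045, 0, 0]
    - [-0.055, 0, -0.02]
    - [-0.055, 0, -0.06]
    - [-0.055, 0, -0.1]
    - [-0.055, 0, -0.12]
  angular:
    - [0, 0, 0]
    - [0, 0, 0]
    - [0, 0, 0]
    - [0, 0, 0]
    - [0, 0, 0]
    - [0, 0, 0]
    - [0, 0, 0]
    - [0, 0, 0]
    - [0, 0, 0]
    - [0, 0, 0]
  gripper: [0, 0, 0, 0, 0, 0, 0, 0, 0, 0]

```text
t: 32.1
tcp_pos: [0.4213, -0.2869, 0.1452]
orientation: [[1.0, 0.006, 0.003], [0.006, -1.0, -0.002], [0.003, 0.002, -1.0]]
contact_force: [-1.2, -0.0, -0.3]
opening: 0.002
gripper_force: 0.0
```

Emit:
send_rows:
  slide:
    - [0.01, -0.02, -0.02]
    - [0.03, -0.04, -0.04]
    - [0.05, -0.06, -0.07]
    - [0.07, -0.07, -0.1]
    - [0.08, -0.08, -0.12]
    - [0.09, -0.08, -0.12]
    - [0.09, -0.08, -0.12]
    - [0.09, -0.08, -0.12]
    - [0.09, -0.08, -0.12]
    - [0.09, -0.08, -0.12]
  angular:
    - [0, 0, 0]
    - [0, 0, 0]
    - [0, 0, 0]
    - [0, 0, 0]
    - [0, 0, 0]
    - [0, 0, 0]
    - [0, 0, 0]
    - [0, 0, 0]
    - [0, 0, 0]
    - [0, 0, 0]
  gripper: [0, 0, 0, 0, 0, 0, 0, 0, 0, 0]

```text
t: 33.35
tcp_pos: [0.5103, -0.2058, 0.2625]
orientation: [[1.0, 0.006, -0.001], [0.006, -1.0, 0.0], [-0.001, -0.0, -1.0]]
contact_force: [-0.2, -0.4, -0.1]
opening: -0.001
gripper_force: 0.0
```

```bash
python3 - <<'E'
from h import *
np.set_printoptions(suppress=True,precision=4)
d=snap("wrist"); img=d["img"]; print(manip.sense()["tcp_pos"])
hsv=cv2.cvtColor(img,cv2.COLOR_RGB2HSV)
m=((hsv[...,1]>120)&(hsv[...,2]>50)).astype(np.uint8)
n,_,st,c=cv2.connectedComponentsWithStats(m)
for a,b in zip(st,c):
    if 15<a[4]<3000: print(a,b,plane(d,b,.05)[0])
u,v=[int(x) for x in (320,190)]
save(d,"pics/w7.png")
E
```

```text
[ 0.5104 -0.2057  0.2626]
[ 564  145   42   38 1131] [584.3068 163.7029] [ 0.512 -0.48   0.05 ]
[229 157  11   3  32] [233.875  158.0312] [ 0.5138 -0.119   0.05  ]
[249 157  17   3  51] [257. 158.] [ 0.5139 -0.1421  0.05  ]
[378 157  17   3  48] [385.5208 158.0208] [ 0.5148 -0.2695  0.05  ]
[404 157  12   3  35] [409.3429 157.9714] [ 0.5151 -0.2933  0.05  ]
[230 174  15  15 179] [237.1397 181.0782] [ 0.4899 -0.1207  0.05  ]
[252 174  15  15 173] [259.0867 181.0347] [ 0.4901 -0.1431  0.05  ]
[342 174  14  15 155] [348.7161 180.8645] [ 0.4909 -0.2337  0.05  ]
[365 174  14  15 159] [371.283  181.0126] [ 0.4909 -0.2566  0.05  ]
[275 176  14  13 137] [281.219  181.7591] [ 0.4895 -0.1655  0.05  ]
[320 176  13  13 139] [326.3022 181.6403] [ 0.4899 -0.2111  0.05  ]
[387 176  14  13 136] [393.9559 181.7353] [ 0.4904 -0.2797  0.05  ]
[ 465  194   53   51 1669] [491.2385 219.0234] [ 0.4498 -0.3878  0.05  ]
```

View pics/w7.png

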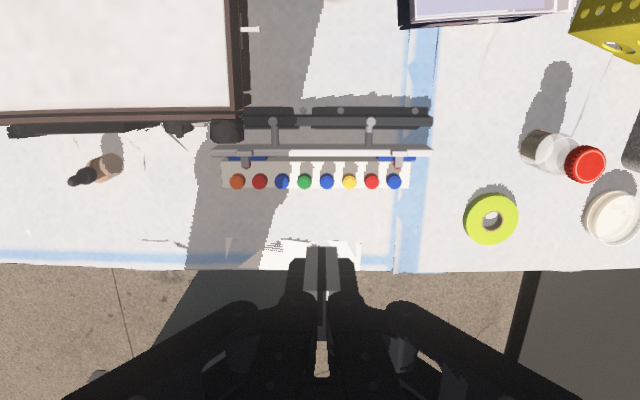

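The bar is parallel and against both pads: the cap row is level at row 181 and the pads at row 158, with both tips over its rear edge. The jar (584,164), tape (491,219) and dropper (95,170) are unmoved.

```bash
python3 -c "
from workcell import manip
print(manip.close_job())"
```

```text
the job is handed in; nothing more can be done
None
```

The bar lies flush against both pads under the sprung tips; the left then the right end were each pressed at about 15 N at the wrist (an estimated 12 N at the pad after friction) for over a second, the jar, dropper bottle and tape roll are undisturbed, and the job is handed in at about 33 s.

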